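Push a label plate out over the end of the packing ledge

ROBOT

A 6-joint arm with a two-finger parallel gripper is mounted at the origin on the work surface. World frame = base frame: x ahead of the robot, y to its left, z up, the work surface at z = 0. Lengths are in m, angles in rad, forces in N, time in s.
With the tool pointing down it reaches from about 0.35 to 0.775 m from the base axis. Payload 5.5 kg.
Tool frame: the origin (TCP) lies on the mounting face of the last link; the fingertips stand 173 mm ahead of it and the grasp point (between the pads) lies 155 mm ahead of it; z points along the fingers, y is the direction in which the jaws open and shut (so a half turn about z gives the same grasp; the last joint's range is limited). The gripper opens to 85 mm and grips with 20 to 120 N. Pads are 22 mm wide; open, the fingers measure 114 mm over their backs; the gripper's body (76 mm by 85 mm) begins 54 mm behind the grasp point. The pads swing forward as they close: fully open they stand 13 mm farther back than shut.
Start: joints at [1.099, 0.313, 0.046, 1.304, 0, 1.431], TCP at [0.187, 0.544, 0.405] pointing down, gripper open.
Joint ranges: [-2.76, 2.76], [-0.86, 1.69], [-1.03, 1.26], [-2.2, 2.34], [-1.47, 1.5], [-3.14, 3.14]. Speed limits (rad/s): [2.57, 2.57, 3.14, 3.14, 3.14, 3.14].

INTERFACE

Orientations are given as a unit quaternion [w, x, y, z].
In Python, from workcell import * gives the robot as it stands. The module is installed in compiled form; this text tells all that it offers.
- The arm moves only by the shell command python3 -m crank 'ROWS' [FORCE]. ROWS is JSON, a list of rows, each a list of 7 numbers: the shift along the tool's x, y, z in mm, then the turn, a rotation vector about the tool's x, y, z in degrees, then the opening, from 0 (shut) to 1 (fully open). A call has exactly 8 rows; each row shifts and turns the commanded pose from where the row before left it, along the tool's axes as they then stand; what a row does not reach is not made up. A row lasts 1/8 s, in which the tool goes at most 62.5 mm and 10.7 degrees, less where a joint would pass 70% of its speed; a pose out of reach is approached as far as the arm can. A call with a gripper value outside its range is refused whole. The fingers move at their own pace and stop on an object; FORCE is the grip in N (left out, the last holds). Time passes only in rows, so rows that do not move let the fingers close, or fill a call up. It gives the time, the measured TCP pose, the force and the opening at its end, in the units of the state.
- get_state(): the state, without advancing time (a new reading comes with each control period).
- read_camera(name): name is "side" or "top"; returns the picture (400x640x3 uint8, blue, green, red); there is no depth.
- calibration(name): a dict with "fx", "fy", "cx", "cy" (pixels), "k1" (the pictures are not rectified: a ray, as slopes to the right and down, at radius r is drawn at 1 + k1 r^2 times it, then the intrinsics apply), "extrinsics" (4x4, takes a point from world to camera coordinates). Camera axes: x right, y down, z forward; pixel columns grow to the right and rows downward; lengths in m; the calibration is good to about 2 mm. A picture is of the moment at which its call begins. calibration takes no time and is no camera call.
- hand_in(): hands the job in, once; it reports no verdict.
The state is a dict: "clock": time; "joint_pos": joint angles; "qvel": joint speeds; "tau": joint torques, N m; "tcp_pos": TCP position; "orientation": TCP orientation; "wrist_force": force on the tool from outside, world axes, zero at the start; "ft_torque": the same for the moment, N m; "finger_gap": finger opening in m.
Only numpy, scipy, OpenCV 4.12 (cv2) and the standard library are available. Lean on these libraries where they do the work, as an engineer would, in place of code of your own. Each camera call takes 0.05 s, during which the arm holds its last target.

TASK

On the packing bench, push the label plate with the red end band along its lane of the wooden ledge until the whole red band stands out past the ledge's yellow-marked end, followed by no more than about a centimetre of bare metal. Only push it with the fingertips: do not lift it, tip it or let it fall, and leave the blue-banded plate and the other things on the bench where they are. Finish with the hand clear of everything.

Things in the scene. Friction and masses are not known exactly. Their poses are not given: they have to be found in the camera images.
- ledge: Fixed wooden ledge, 176 mm (x) by 320 mm (y), turned up to 20 degrees. Origin: centre of its underside, on the bench. Its y axis runs along its two lanes to the yellow-marked end at y = +160 mm; both ends are open. Lane floors 60 mm above the bench, each 76 mm wide, centred at x = -42 and +42 mm, between dark strips 8 mm wide standing 8 mm above the floors (x = -84, 0, +84 mm).
- ledge_end (a point): Middle of the ledge's yellow-marked end, at the height of the lane floors (ledge x = 0, y = +160, z = 60 mm). Axes as the ledge's: y points outwards over the end.
- red_plate: Loose aluminium plate, 64 (x) by 120 (y) by 6 mm thick, 90 to 180 g, flat in either lane with 6 mm play each side. Origin: centre of its underside; y points to the yellow end within 3 degrees. Red band on its leading 30 mm, grey panel behind. Starts with its leading edge 50 to 150 mm short of the end and 50 mm or more of free lane behind it. Slides under 0.5 to 2 N; tips off if over half stands out.
- red_plate_front (a point): Middle of the leading (red) edge of the red-banded plate, at its underside (plate y = +60 mm). The plate stops when the push stops.
- blue_plate: A plate like the other but with a blue band, in the other lane; leave it alone. Origin: centre of its underside.
- carton: Small closed brown carton with a pale tape strip, 85 x 65 x 55 mm high, on the bench beside the ledge; leave it alone. Origin: centre of its underside.
- tape_roll: Roll of amber tape lying flat on the bench, outer diameter 90 mm, 40 mm high; leave it alone. Origin: centre of its underside.
- glue_jar: Capped jar, diameter 56 mm, 75 mm high, on the bench; leave it alone. Origin: centre of its underside.
Mind the look-alikes: they are no part of the job. What is shaped like the red_plate but green is not meant.

How it is judged:
By the outcome, as a careful person would: the job done as asked, in the order asked, and still so for the second after the job is handed in, with the robot touching nothing.
It also fails if it takes over 42 s, if anything falls off the work surface, if the arm or the gripper's body presses on something with over 40 N, if the wrist force passes 120 N, or if a joint passes its speed limit or range.

## Working session

There is one attempt and no reset: what is moved stays moved. The work goes in short steps, Python scripts to look and compute and a shell command to move; the robot and the scene stay as the last step left them, time stands still between calls to the robot, and variables do not carry over. Pictures are saved under pics/ and viewed, and the job is handed in when it is done.

```bash
mkdir -p pics; python3 - <<'E'
from workcell import *
import cv2
for n in("side","top"):
    im=read_camera(n); cv2.imwrite(f"pics/{n}0.png",im)
    c=calibration(n); print(n,{k:(v if k!="extrinsics" else [[round(x,4) for x in r] for r in v]) for k,v in c.items()})
s=get_state(); print(s)
E
```

```text
side {'fx': 397.93801487699045, 'fy': 397.93801487699045, 'cx': 321.2456594028902, 'cy': 196.9350482700057, 'k1': -0.08513103211182378, 'extrinsics': [[np.float64(-0.7852), np.float64(-0.6192), np.float64(0.0096), np.float64(0.406)], [np.float64(-0.3612), np.float64(0.4455), np.float64(-0.8192), np.float64(0.256)], [np.float64(0.503), np.float64(-0.6467), np.float64(-0.5734), np.float64(0.5312)], [np.float64(0.0), np.float64(0.0), np.float64(0.0), np.float64(1.0)]]}
top {'fx': 367.4144904728059, 'fy': 367.4144904728059, 'cx': 326.8957496978451, 'cy': 195.90592183618617, 'k1': -0.03985019288124963, 'extrinsics': [[np.float64(0.0078), np.float64(-0.9998), np.float64(0.0179), np.float64(-0.0207)], [np.float64(-0.9938), np.float64(-0.0098), np.float64(-0.1108), np.float64(0.5361)], [np.float64(0.1109), np.float64(-0.0169), np.float64(-0.9937), np.float64(0.8911)], [np.float64(0.0), np.float64(0.0), np.float64(0.0), np.float64(1.0)]]}
{'clock': 0.1, 'joint_pos': array([ 1.09939949e+00,  3.13913825e-01,  4.50841961e-02,  1.30361863e+00,
       -8.02731379e-06,  1.43123817e+00]), 'qvel': array([-0.00165049, -0.00251224,  0.00310733,  0.00058825, -0.00019566,
       -0.00167562]), 'tau': array([ 2.83096204e-03, -4.81723487e+01,  2.99245334e+01,  1.27376779e-02,
       -1.24047460e-04,  1.38458887e-06]), 'tcp_pos': array([0.18722768, 0.54346988, 0.40390092]), 'orientation': array([-2.44580033e-04,  1.65159058e-01,  9.86266598e-01, -7.88932940e-04]), 'wrist_force': array([0.87762138, 0.37486431, 0.12041006]), 'ft_torque': array([-0.02158184, -0.01358118, -0.03790833]), 'finger_gap': 0.08552350943394624}
```

View pics/side0.png

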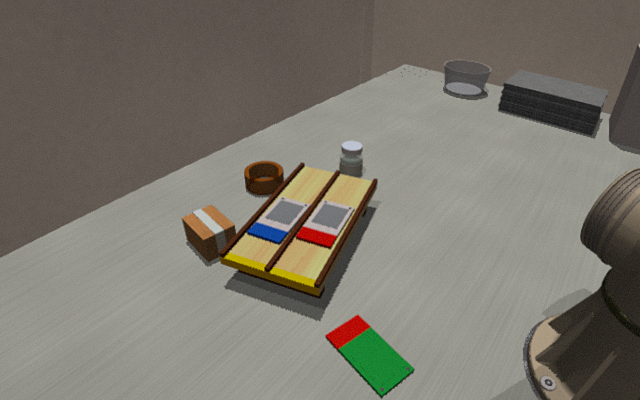

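View pics/top0.png

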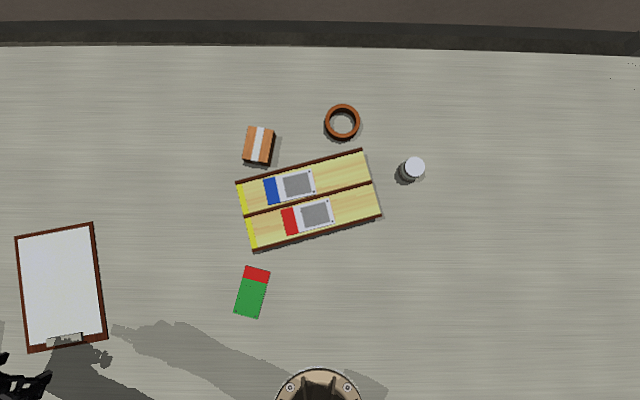

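Side view: the ledge is in the middle with its yellow end near (270,275), the red-banded plate near (325,222) and the blue-banded plate near (278,218). Top view: the yellow end is at about (247,215).

Candidates in the top view:
- **Plate in the lane at (308,217):** red band at (290,221) and a grey panel.
- **Plate on the bench at (252,292):** green with a red end.
- **Plate in the other lane at (290,187):** blue band.

The plate at (308,217) fits: red band, aluminium with a grey panel, lying in a lane. Next I'll confirm it in an enlarged crop and measure it.

```bash
cat > h.py <<'E'
from workcell import *
import cv2, numpy as np
def ray(n,uv):
    c=calibration(n); K=np.array([[c['fx'],0,c['cx']],[0,c['fy'],c['cy']],[0,0,1]])
    p=cv2.undistortPoints(np.array(uv,float).reshape(-1,1,2),K,np.array([c['k1'],0,0,0,0.]))[:,0]
    E=np.array(c['extrinsics'],float); R=E[:3,:3]; o=-R.T@E[:3,3]
    return o,(np.c_[p,np.ones(len(p))])@R
def onplane(n,uv,z):
    o,d=ray(n,uv); return o+d*((z-o[2])/d[:,2])[:,None]
def proj(n,P):
    c=calibration(n); E=np.array(c['extrinsics'],float)
    K=np.array([[c['fx'],0,c['cx']],[0,c['fy'],c['cy']],[0,0,1]])
    return cv2.projectPoints(np.array(P,float).reshape(-1,1,3),cv2.Rodrigues(E[:3,:3])[0],E[:3,3],K,np.array([c['k1'],0,0,0,0.]))[0][:,0]
def masks(im):
    h=cv2.cvtColor(im,cv2.COLOR_BGR2HSV); H,S,V=cv2.split(h)
    return dict(red=(((H<6)|(H>174))&(S>180)&(V>120)).astype(np.uint8), yel=((H>22)&(H<34)&(S>200)&(V>120)).astype(np.uint8), blue=((H>100)&(H<130)&(S>150)&(V>80)).astype(np.uint8))
def comps(m,mina=40):
    cs,_=cv2.findContours(m,cv2.RETR_EXTERNAL,cv2.CHAIN_APPROX_NONE)
    return [c for c in cs if cv2.contourArea(c)>mina]
E
python3 - <<'E'
from h import *
np.set_printoptions(precision=4,suppress=True)
for n in("top","side"):
    im=cv2.imread(f"pics/{n}0.png")
    for k,m in masks(im).items():
        for c in comps(m):
            r=cv2.minAreaRect(c); b=cv2.boxPoints(r)
            z={'red':.066,'yel':.06,'blue':.066}[k]
            W=onplane(n,b,z)
            print(n,k,cv2.contourArea(c),np.round(r[0],1),np.round(b,1).tolist(),"W",W[:,:2].round(4).tolist(),np.linalg.norm(W[0]-W[1]).round(4),np.linalg.norm(W[2]-W[1]).round(4))
t=cv2.imread("pics/top0.png")[130:270,220:400]; s=cv2.imread("pics/side0.png")[155:305,200:400]
cv2.imwrite("pics/crop0.png",np.hstack([cv2.resize(t,(400,311)),cv2.resize(s,(400,311))]))
E
```

```text
top red 263.5 [255.8 274.3] [[242.1999969482422, 276.70001220703125], [245.3000030517578, 265.29998779296875], [269.3999938964844, 271.79998779296875], [266.29998779296875, 283.29998779296875]] W [[0.3393, 0.1823], [0.3659, 0.1758], [0.3511, 0.1186], [0.3246, 0.1253]] 0.0274 0.059
top red 274.0 [289.  221.1] [[280.20001220703125, 209.6999969482422], [291.5, 206.89999389648438], [297.8999938964844, 232.5], [286.6000061035156, 235.39999389648438]] W [[0.4979, 0.0963], [0.505, 0.0694], [0.4439, 0.0531], [0.437, 0.0798]] 0.0278 0.0632
top blue 266.5 [271.1 190.6] [[262.6000061035156, 179.3000030517578], [274.0, 176.8000030517578], [279.5, 201.89999389648438], [268.1000061035156, 204.39999389648438]] W [[0.5712, 0.1403], [0.5775, 0.1129], [0.5166, 0.0983], [0.5103, 0.1255]] 0.0281 0.0627
side red 616.5 [347.4 330.9] [[325.3999938964844, 335.1000061035156], [359.79998779296875, 312.20001220703125], [369.5, 326.70001220703125], [335.1000061035156, 349.6000061035156]] W [[0.3341, 0.2243], [0.3198, 0.1649], [0.2959, 0.1771], [0.311, 0.2339]] 0.0611 0.0268
side red 365.5 [315.8 236.1] [[295.70
[... 270 characters left out ...]
844], [271.6000061035156, 265.8999938964844], [315.0, 279.79998779296875], [312.70001220703125, 286.8999938964844]] W [[0.4742, 0.1854], [0.4822, 0.172], [0.41, 0.152], [0.4037, 0.1653]] 0.0156 0.0749
side yel 235.0 [244.6 261.1] [[224.0, 258.0], [226.3000030517578, 251.10000610351562], [265.29998779296875, 264.1000061035156], [263.0, 271.0]] W [[0.5547, 0.2081], [0.5644, 0.1948], [0.4928, 0.1755], [0.4849, 0.1887]] 0.0164 0.0741
side blue 371.5 [266.5 231.9] [[246.6999969482422, 231.89999389648438], [250.39999389648438, 220.3000030517578], [286.3999938964844, 231.8000030517578], [282.6000061035156, 243.5]] W [[0.5687, 0.1439], [0.5874, 0.1173], [0.5155, 0.1004], [0.5, 0.1267]] 0.0326 0.0738
```

View pics/crop0.png

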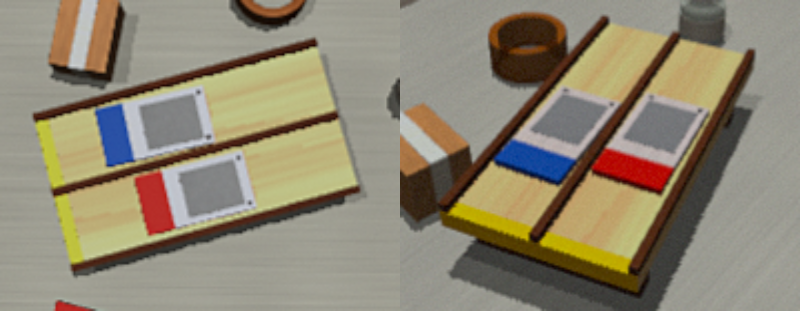

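The crop confirms it: the aluminium plate with the red band lies in the lane on the robot's side, with the blue one in the far lane. Next I'll get the ledge pose and the plate outline.

```bash
python3 - <<'E'
from h import *
np.set_printoptions(precision=4,suppress=True)
im=cv2.imread("pics/top0.png"); h=cv2.cvtColor(im,cv2.COLOR_BGR2HSV); H,S,V=cv2.split(h)
for p in [(247,190),(242,197),(252,235),(255,234),(268,205),(260,212),(372,200),(300,165)]: print(p,h[p[1],p[0]],end=' ')
print()
yel=((H>=24)&(H<34)&(S>165)&(V>90)).astype(np.uint8); yel[:, :225]=0; yel[:,270:]=0
for c in comps(yel,20):
    b=cv2.boxPoints(cv2.minAreaRect(c)); print("yel",cv2.contourArea(c),b.round(1).tolist(),onplane("top",b,.06)[:,:2].round(4).tolist())
# dark strips
dk=((H<14)&(S>120)&(V<110)).astype(np.uint8); dk[:140]=0; dk[260:]=0; dk[:,:225]=0; dk[:,390:]=0
for c in comps(dk,30):
    b=cv2.boxPoints(cv2.minAreaRect(c)); W=onplane("top",b,.068)[:,:2]
    vx,vy,x0,y0=cv2.fitLine(c,cv2.DIST_HUBER,0,.01,.01).ravel(); L=onplane("top",[[x0-60*vx,y0-60*vy],[x0+60*vx,y0+60*vy]],.068)
    d=L[0]-L[1]; print("dark",cv2.contourArea(c),W.round(4).tolist(),"dir",np.degrees(np.arctan2(d[1],d[0])).round(2))
E
```

```text
(247, 190) [ 27  86 190] (242, 197) [ 31 172 194] (252, 235) [ 31 172 193] (255, 234) [ 22  88 189] (268, 205) [ 27  80 163] (260, 212) [  8 184  75] (372, 200) [ 26  90 190] (300, 165) [  8 185  80] 
yel 124.0 [[244.0, 218.3000030517578], [249.0, 217.0], [257.0, 247.5], [252.0, 248.8000030517578]] [[0.4769, 0.1834], [0.4802, 0.1715], [0.4076, 0.1503], [0.4044, 0.162]]
yel 116.0 [[235.60000610351562, 184.39999389648438], [240.5, 183.10000610351562], [248.10000610351562, 213.1999969482422], [243.10000610351562, 214.5]] [[0.559, 0.2066], [0.5621, 0.1947], [0.4891, 0.1741], [0.486, 0.1859]]
dark 228.0 [[0.404, 0.1596], [0.4913, -0.1443], [0.4848, -0.146], [0.3977, 0.1576]] dir 105.79
dark 269.0 [[0.4862, 0.1839], [0.5731, -0.1208], [0.5642, -0.1231], [0.4775, 0.1813]] dir 106.42
dark 300.0 [[0.5656, 0.2076], [0.6528, -0.0972], [0.6442, -0.0995], [0.5572, 0.205]] dir 105.73
dark 41.5 [[0.6085, 0.1461], [0.67, 0.1328], [0.6651, 0.1126], [0.6036, 0.126]] dir 166.32
```

```bash
python3 -m crank '[[0,0,0,0,0,10,0],[0,0,0,0,0,10,0],[0,0,0,0,0,10,0],[0,0,0,0,0,10,0],[0,0,0,0,0,10,0],[0,0,0,0,0,5,0],[0,0,0,0,0,0,0],[0,0,0,0,0,0,0]]' 20
cat > m.py <<'E'
from h import *
from scipy.spatial.transform import Rotation as Ro
np.set_printoptions(precision=4,suppress=True)
a=np.radians(106.0); u=np.array([np.cos(a),np.sin(a),0]); e=np.array([u[1],-u[0],0]); end=np.array([.4816,.1837,.06])
def report(target_l):   # target tip point in ledge_end frame (x,y,z mm)
    s=get_state(); q=s['orientation']; R=Ro.from_quat([q[1],q[2],q[3],q[0]]).as_matrix()
    tip=s['tcp_pos']+.173*R[:,2]
    d=tip-end; print("t",round(s['clock'],2),"tip in end frame mm",np.array([d@e,d@u,d[2]])*1e3,"tool x yaw",np.degrees(np.arctan2(R[1,0],R[0,0])).round(2),"z",R[:,2],"F",s['wrist_force'],"gap",round(s['finger_gap'],4))
    T=end+(target_l[0]*e+target_l[1]*u)*1e-3+np.array([0,0,target_l[2]*1e-3])
    print("tool shift mm",R.T@(T-tip)*1e3)
E
python3 -c "
from m import *
report((-41,-250,60))"
```

```text
clock: 1.1
tcp_pos: [0.1873, 0.5436, 0.4044]
orientation: [0.0, 0.601, 0.799, -0.0]
wrist_force: [-0.5, 0.5, -0.1]
finger_gap: 0.0
t 1.1 tip in end frame mm [-183.771   427.0019  171.4429] tool x yaw 106.07 z [-0.0002 -0.0005 -1.    ] F [-0.55    0.5253 -0.1057] gap 0.0
tool shift mm [-677.1427  141.9344  111.6558]
```

```bash
python3 -m crank '[[-40,8,0,0,0,0,0],[-56,12,0,0,0,0,0],[-56,12,0,0,0,0,0],[-56,12,0,0,0,0,0],[-56,12,0,0,0,0,0],[-56,12,0,0,0,0,0],[-56,12,0,0,0,0,0],[-56,12,0,0,0,0,0]]'
python3 -m crank '[[-56,12,0,0,0,0,0],[-56,12,0,0,0,0,0],[-56,12,0,0,0,0,0],[-50,10,0,0,0,0,0],[-27,4,0,0,0,0,0],[0,0,0,0,0,0,0],[0,0,0,0,0,0,0],[0,0,0,0,0,0,0]]'
python3 - <<'E'
from m import *
report((-41,-250,3.5))
cv2.imwrite("pics/top1.png",read_camera("top"));cv2.imwrite("pics/side1.png",read_camera("side"))
E
```

```text
clock: 2.1
tcp_pos: [0.3952, 0.152, 0.405]
orientation: [0.0, 0.601, 0.799, 0.0]
wrist_force: [1.0, 0.9, -0.1]
finger_gap: 0.0003
clock: 3.1
tcp_pos: [0.5098, -0.067, 0.4048]
orientation: [-0.0, 0.601, 0.799, 0.0]
wrist_force: [-0.3, 0.4, -0.1]
finger_gap: -0.0
t 3.1 tip in end frame mm [ -41.9777 -248.6951  171.8387] tool x yaw 106.09 z [-0.0001  0.0003 -1.    ] F [-0.3194  0.3851 -0.1329] gap -0.0
tool shift mm [ -1.364    0.983  168.3382]
```

```bash
python3 -m crank '[[-1,1,30,0,0,0,0],[0,0,40,0,0,0,0],[0,0,40,0,0,0,0],[0,0,24,0,0,0,0],[0,0,10,0,0,0,0],[0,0,0,0,0,0,0],[0,0,0,0,0,0,0],[0,0,0,0,0,0,0]]'
python3 - <<'E'
from m import *
report((-41,-250,3.5))
t=read_camera("top");s=read_camera("side")
cv2.imwrite("pics/c2.png",np.hstack([cv2.resize(t[120:280,220:420],(400,320)),cv2.resize(s[120:300,200:425],(400,320))]))
E
```

```text
clock: 4.2
tcp_pos: [0.5121, -0.0688, 0.2618]
orientation: [0.001, 0.602, 0.799, 0.0]
wrist_force: [-0.6, -0.6, 0.4]
finger_gap: -0.0001
t 4.2 tip in end frame mm [ -40.0029 -251.3068   28.8236] tool x yaw 106.0 z [ 0.0021 -0.0005 -1.    ] F [-0.5537 -0.5876  0.4331] gap -0.0001
tool shift mm [ 1.3338 -1.0446 25.3203]
```

View pics/c2.png

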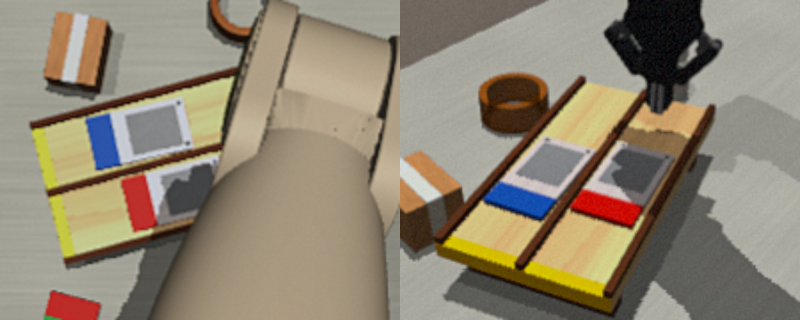

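```bash
python3 - <<'E'
from m import *
P=lambda x,y,z: end+(x*e+y*u+np.array([0,0,z]))*1e-3
print(proj("side",[P(-40,-251,29),P(-4,-160,8),P(-80,-160,8)]), "seen tip ~ (345,182)")
E
python3 -m crank '[[0,0,10,0,0,0,0],[0,0,7,0,0,0,0],[0,0,3,0,0,0,0],[0,0,2,0,0,0,0],[0,0,0,0,0,0,0],[0,0,0,0,0,0,0],[0,0,0,0,0,0,0],[0,0,0,0,0,0,0]]'
python3 - <<'E'
from m import *
report((-41,-250,3.5))
E
```

```text
[[345.1522 180.3721]
 [309.9106 210.2199]
 [348.7826 220.1607]] seen tip ~ (345,182)
clock: 5.3
tcp_pos: [0.5116, -0.0687, 0.2388]
orientation: [0.0, 0.602, 0.799, 0.0]
wrist_force: [-0.2, -0.1, 0.6]
finger_gap: 0.0001
t 5.3 tip in end frame mm [ -40.7067 -250.9163    5.8023] tool x yaw 105.99 z [ 0.0003  0.     -1.    ] F [-0.2074 -0.0631  0.6353] gap 0.0001
tool shift mm [ 0.9163 -0.2941  2.3022]
```

```bash
python3 -m crank '[[0,0,2,0,0,0,0],[0,0,1,0,0,0,0],[5,0,0,0,0,0,0],[5,0,0,0,0,0,0],[5,0,0,0,0,0,0],[5,0,0,0,0,0,0],[3,0,0,0,0,0,0],[0,0,0,0,0,0,0]]'
python3 - <<'E'
from m import *
report((-41,-116,3))
E
python3 -m crank '[[4,0,0,0,0,0,0],[6,0,0,0,0,0,0],[6,0,0,0,0,0,0],[6,0,0,0,0,0,0],[6,0,0,0,0,0,0],[6,0,0,0,0,0,0],[4,0,0,0,0,0,0],[0,0,0,0,0,0,0]]'
python3 - <<'E'
from m import *
report((-41,-116,3))
t=read_camera("top");s=read_camera("side")
cv2.imwrite("pics/c3.png",np.hstack([cv2.resize(t[120:280,220:420],(400,320)),cv2.resize(s[120:300,200:425],(400,320))]))
E
```

```text
clock: 6.3
tcp_pos: [0.5052, -0.0464, 0.2357]
orientation: [-0.0, 0.602, 0.799, 0.0]
wrist_force: [-0.5, -0.9, -0.1]
finger_gap: -0.0001
t 6.3 tip in end frame mm [ -40.7659 -227.6284    2.7118] tool x yaw 106.01 z [ 0.  0. -1.] F [-0.5119 -0.8589 -0.0906] gap -0.0001
tool shift mm [111.6285  -0.213   -0.286 ]
clock: 7.3
tcp_pos: [0.4946, -0.0097, 0.2357]
orientation: [-0.0, 0.602, 0.799, 0.0]
wrist_force: [-0.0, -0.3, -0.1]
finger_gap: 0.0002
t 7.3 tip in end frame mm [ -40.8251 -189.3436    2.6718] tool x yaw 106.02 z [-0.0002  0.0005 -1.    ] F [-0.0188 -0.3036 -0.1458] gap 0.0002
tool shift mm [73.3439 -0.1443 -0.2882]
```

View pics/c3.png

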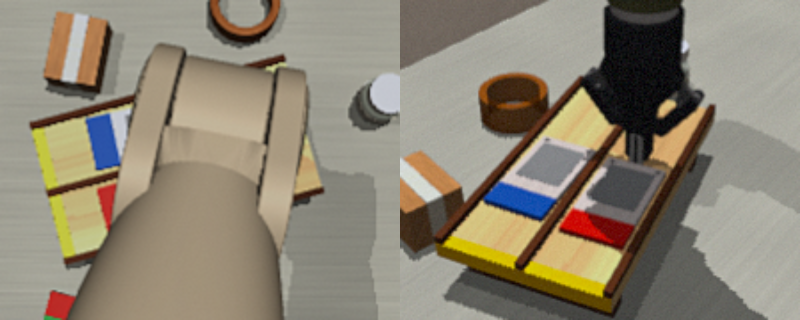

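The side crop shows the red plate moved forward and still square, with the fingertips in its lane behind it. The band's front edge is near crop (595,240). I'll measure it.

```bash
cat > fr.py <<'E'
from m import *
def front(im,n="side",col='red'):
    m=masks(im)[col]
    best=None
    for c in comps(m,60):
        (cx,cy),_,_=cv2.minAreaRect(c)
        if n=="side" and cy>305 : continue
        b=cv2.boxPoints(cv2.minAreaRect(c))
        W=onplane(n,b,.060 if n=="side" else .066)
        d=W-end; L=np.c_[d@e,d@u]*1e3
        if abs(L[:,0].mean()+(42 if col=='red' else -42))>20: continue
        idx=np.argsort(-L[:,1])[:2]; print(n,col,"area",cv2.contourArea(c),"front corners end-frame",L[idx].round(1).tolist(),"mean y",L[idx,1].mean().round(1), "rear y(z same)",np.sort(L[:,1])[:2].mean().round(1))
E
python3 - <<'E'
from fr import *
front(cv2.imread("pics/side0.png")); front(cv2.imread("pics/side0.png"),col='blue'); front(cv2.imread("pics/top0.png"),"top")
s=read_camera("side"); front(s); front(s,col='blue')
E
```

```text
side red area 365.5 front corners end-frame [[-76.0, -90.7], [-6.9, -91.5]] mean y -91.1 rear y(z same) -120.1
side blue area 371.5 front corners end-frame [[5.3, -65.8], [77.0, -68.2]] mean y -67.0 rear y(z same) -97.6
top red area 274.0 front corners end-frame [[-71.6, -87.6], [-8.4, -88.5]] mean y -88.1 rear y(z same) -115.7
side red area 212.0 front corners end-frame [[-63.4, -59.8], [-10.7, -60.3]] mean y -60.1 rear y(z same) -89.6
side blue area 381.5 front corners end-frame [[4.7, -64.9], [77.1, -68.3]] mean y -66.6 rear y(z same) -98.2
```

```bash
python3 -m crank '[[4,0,0,0,0,0,0],[6,0,0,0,0,0,0],[6,0,0,0,0,0,0],[6,0,0,0,0,0,0],[6,0,0,0,0,0,0],[6,0,0,0,0,0,0],[4,0,0,0,0,0,0],[0,0,0,0,0,0,0]]'
python3 -m crank '[[4,0,0,0,0,0,0],[6,0,0,0,0,0,0],[6,0,0,0,0,0,0],[6,0,0,0,0,0,0],[6,0,0,0,0,0,0],[5,0,0,0,0,0,0],[2,0,0,0,0,0,0],[0,0,0,0,0,0,0]]'
python3 - <<'E'
from fr import *
report((-41,-97,3))
t=read_camera("top");s=read_camera("side")
front(s);front(s,col='blue');front(t,"top")
cv2.imwrite("pics/c4.png",np.hstack([cv2.resize(t[120:280,220:420],(400,320)),cv2.resize(s[120:300,200:425],(400,320))]))
E
```

```text
clock: 8.45
tcp_pos: [0.4841, 0.0269, 0.2357]
orientation: [-0.0, 0.602, 0.799, 0.0]
wrist_force: [-0.9, 0.9, -0.5]
finger_gap: 0.0003
clock: 9.45
tcp_pos: [0.4745, 0.0604, 0.2357]
orientation: [-0.0, 0.602, 0.799, 0.0]
wrist_force: [0.1, -0.5, -0.6]
finger_gap: 0.0
t 9.45 tip in end frame mm [ -40.7704 -116.5242    2.6638] tool x yaw 106.01 z [-0.0001  0.0005 -1.    ] F [ 0.1407 -0.5381 -0.6189] gap 0.0
tool shift mm [19.5244 -0.2259 -0.3255]
side red area 220.0 front corners end-frame [[-10.5, 12.7], [-60.8, 12.5]] mean y 12.6 rear y(z same) -16.2
side blue area 378.0 front corners end-frame [[4.5, -65.1], [76.7, -67.2]] mean y -66.2 rear y(z same) -97.6
```

View pics/c4.png

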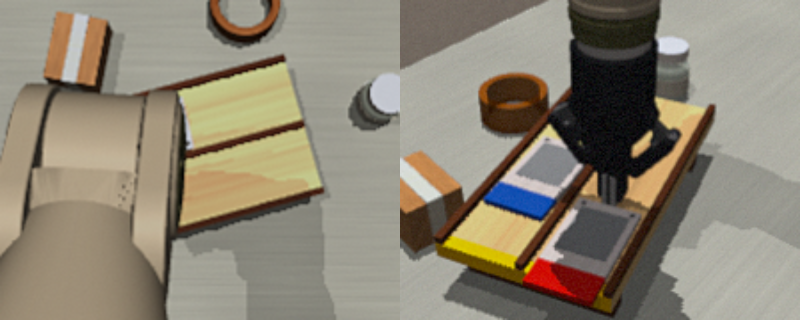

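The side crop shows the red band partly over the yellow end, with its front about 15 mm past it (12.6 mm measured plus the known bias). The plate is square and the blue one hasn't moved. I'll push the last 19 mm, back off and lift clear.

```bash
python3 -m crank '[[3,0,0,0,0,0,0],[4,0,0,0,0,0,0],[4,0,0,0,0,0,0],[4,0,0,0,0,0,0],[3,0,0,0,0,0,0],[1,0,0,0,0,0,0],[0,0,0,0,0,0,0],[0,0,0,0,0,0,0]]'
python3 - <<'E'
from fr import *
report((-41,-97,3))
s=read_camera("side")
front(s)
E
python3 -m crank '[[-5,0,0,0,0,0,0],[-15,0,0,0,0,0,0],[-25,0,0,0,0,0,0],[-15,0,-10,0,0,0,0],[0,0,-30,0,0,0,0],[0,0,-45,0,0,0,0],[0,0,-50,0,0,0,0],[0,0,-30,0,0,0,0]]'
python3 -m crank '[[-40,0,-10,0,0,0,0],[-55,0,0,0,0,0,0],[-55,0,0,0,0,0,0],[-50,0,0,0,0,0,0],[-30,0,0,0,0,0,0],[0,0,0,0,0,0,0],[0,0,0,0,0,0,0],[0,0,0,0,0,0,0]]'
python3 - <<'E'
from fr import *
report((-41,-97,3))
t=read_camera("top");s=read_camera("side")
cv2.imwrite("pics/top5.png",t);cv2.imwrite("pics/side5.png",s)
front(s);front(s,col='blue');front(t,"top");front(t,"top",'blue');front(cv2.imread("pics/top0.png"),"top",'blue')
cv2.imwrite("pics/c5.png",np.hstack([cv2.resize(t[120:280,220:420],(400,320)),cv2.resize(s[120:300,200:425],(400,320))]))
E
```

```text
clock: 10.55
tcp_pos: [0.4694, 0.0784, 0.2357]
orientation: [-0.0, 0.602, 0.799, 0.0]
wrist_force: [0.5, -0.7, 0.1]
finger_gap: -0.0003
t 10.55 tip in end frame mm [-40.7324 -97.7729   2.7035] tool x yaw 105.99 z [ 0.      0.0004 -1.    ] F [ 0.5274 -0.658   0.1318] gap -0.0003
tool shift mm [ 0.7729 -0.2677 -0.2962]
side red area 231.5 front corners end-frame [[-10.1, 31.3], [-59.9, 31.3]] mean y 31.3 rear y(z same) 2.4
clock: 11.6
tcp_pos: [0.4862, 0.02, 0.4042]
orientation: [0.002, 0.602, 0.798, 0.001]
wrist_force: [-0.4, 0.5, -0.4]
finger_gap: 0.0005
clock: 12.6
tcp_pos: [0.549, -0.1995, 0.4111]
orientation: [-0.0, 0.601, 0.799, 0.0]
wrist_force: [0.4, -0.1, 0.4]
finger_gap: -0.0003
t 12.6 tip in end frame mm [ -40.7955 -386.8727  178.0974] tool x yaw 106.05 z [ 0.0001  0.0003 -1.    ] F [ 0.4228 -0.1284  0.3526] gap -0.0003
tool shift mm [289.8373   0.0327 175.1561]
side red area 587.0 front corners end-frame [[-10.1, 31.3], [-78.7, 31.3]] mean y 31.3 rear y(z same) 1.3
side blue area 382.0 front corners end-frame [[3.6, -64.9], [77.1, -68.3]] mean y -66.6 rear y(z same) -97.3
top red area 267.0 front corners end-frame [[-74.8, 32.7], [-12.0, 32.6]] mean y 32.6 rear y(z same) 5.7
top blue area 265.5 front corners end-frame [[11.6, -63.8], [74.3, -66.8]] mean y -65.3 rear y(z same) -93.2
top blue area 266.5 front corners end-frame [[11.6, -63.8], [74.2, -66.4]] mean y -65.1 rear y(z same) -93.1
```

View pics/c5.png

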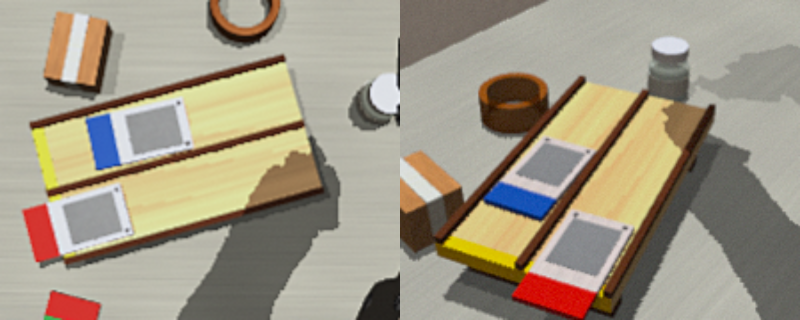

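The red band stands out past the end in both views: top crop (40,232), side crop (555,295). The estimates give 32 to 34 mm of overhang, so I'll refine the margin with sub-pixel profiles before deciding on a nudge.

```bash
python3 - <<'E'
from fr import *
def prof(im,n,x,z,y0,y1):
    ys=np.arange(y0,y1,.25); P=end+np.array([x*e+y*u for y in ys])*1e-3; P[:,2]=z
    q=proj(n,P).astype(np.float32); lab=cv2.remap(im.astype(np.float32),q[:,0].reshape(-1,1),q[:,1].reshape(-1,1),cv2.INTER_LINEAR)[:,0]
    return ys,lab
def edge(ys,v):
    v=cv2.GaussianBlur(v.reshape(-1,1),(1,9),0).ravel(); g=np.abs(np.gradient(v)); i=g.argmax(); w=g[max(0,i-12):i+13]; return (ys[max(0,i-12):i+13]*w).sum()/w.sum()
for n in("top","side"):
    im=cv2.imread(f"pics/{n}5.png"); im0=cv2.imread(f"pics/{n}0.png")
    E0=[edge(ys,p[:,2]-p[:,0]) for x in (-65,-55,-45,-35,-20,20,35,45,55,65) for ys,p in [prof(im0,n,x,.06,-6,10)]]
    F=[edge(ys,p[:,2]-p[:,1]) for x in range(-62,-20,6) for ys,p in [prof(im,n,x,.066 if n=="top" else .066,22,45)]]
    B=[edge(ys,p[:,2]-p[:,1]) for x in range(-62,-20,6) for ys,p in [prof(im,n,x,.066,-6,15)]]
    print(n,"end",np.round(E0,1),"\n front",np.round(F,1),"\n bandrear",np.round(B,1))
E
```

```text
top end [1.4 1.5 1.3 1.8 1.6 1.5 1.6 1.5 1.5 1.7] 
 front [34.2 33.8 34.  33.7 34.1 34.4 34.1] 
 bandrear [4.2 4.3 4.6 4.3 4.6 5.  4.4]
side end [3.1 3.1 3.  2.8 3.6 3.1 3.  3.1 2.9 2.6] 
 front [35.9 36.  36.2 35.7 35.9 36.2 36.3] 
 bandrear [6.1 5.8 5.4 6.  5.9 5.9 6.1]
```

Both cameras agree: front edge about 33 mm past the end, 3 mm of bare metal behind the band. That's within the limits, so no nudge. I'll check that the other things haven't moved, then hand in.

```bash
python3 - <<'E'
from fr import *
a=cv2.imread("pics/top0.png");b=cv2.imread("pics/top5.png")
for k,(x,y,w,h) in dict(carton=(238,120,42,48),roll=(318,98,48,46),jar=(400,152,30,22),green=(228,258,48,66),blue=(258,172,60,32)).items():
    print(k,cv2.phaseCorrelate(cv2.cvtColor(a[y:y+h,x:x+w],6).astype(np.float64),cv2.cvtColor(b[y:y+h,x:x+w],6).astype(np.float64)))
print(get_state()['wrist_force'],get_state()['qvel'])
print(hand_in())
E
```

```text
carton ((0.5011074660523214, 0.007668141370501758), 1.0037430233236384)
roll ((0.05356088468011677, -0.040042797450819734), 0.9891437720786906)
jar ((-0.4768468926124463, -0.43389761147819783), 0.4276306762665115)
green ((-0.04734186427031872, 0.004415818441323438), 1.001487793189357)
blue ((0.031369166538947724, -0.04885113829849885), 0.9927622525806473)
[ 0.231  -0.8108  0.3527] [-0.0006  0.0028 -0.     -0.0019  0.0004 -0.0013]
the job is handed in; nothing more can be done
None
```

The job is handed in. I pushed the red-banded plate about 120 mm along its lane with the shut fingertips just above the lane floor. I then backed off, raised the hand and moved it behind the ledge, clear of everything.

- **Plate position:** the last pictures, from both cameras, show the red band wholly past the yellow end. The front edge is about 33 mm out, with about 3 mm of bare metal behind the band, and the plate lies flat and square.
- **Forces and time:** the wrist force read about 1 N or less after each move, and the clock stood at about 13 s of the 42 s allowed.
- **Other things:** in the top view the blue plate, the tape roll and the green look-alike shifted by less than 0.1 px.
- **Weaker checks:** the carton's image comparison gave a 0.5 px shift. The jar's was unreliable because its correlation was only 0.43, probably from the arm's shadow or the hand in the crop. The arm stayed well away from both, and neither looks moved in the pictures.
- **Camera disagreement:** early on, the side camera's rough outline put the band's front edge about 3 mm behind where the top camera put it. The final figure comes from finer edge measurements relative to the ledge's end, where the two agree (3.0 and 2.9 mm of bare metal).

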